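Hold the UV curing lamp over the coated panel

ROBOT

A 6-joint arm with a two-finger parallel gripper is mounted at the origin on the work surface. World frame = base frame: x ahead of the robot, y to its left, z up, the work surface at z = 0. Lengths are in m, angles in rad, forces in N, time in s.
With the tool pointing down it reaches from about 0.35 to 1 m from the base axis. Payload 7.1 kg.
Tool frame: the origin (TCP) lies midway between the tips of the shut fingers; the grasp point (between the pads) lies manip.grasp_offset behind it (manip.grasp_offset is the distance from the TCP to the grasp point, in m); z points along the fingers, y is the line along which they close (so a half turn about z gives the same grasp; the last joint's range is limited). The gripper opens to 85 mm and grips with 20 to 120 N. Pads are 22 mm wide; open, the fingers measure 114 mm over their backs; the gripper's body (76 mm by 85 mm) begins 54 mm behind the grasp point. The pads swing forward as they close: fully open they stand 13 mm farther back than shut.
Start: joints at [1.136, 0.423, 1.63, -0, 1.089, -0.019], TCP at [0.252, 0.572, 0.231] pointing down, gripper open.
Joint ranges: [-3, 3], [-0.9, 2.11], [0.09, 2.58], [-1.31, 4.45], [0.11, 2.69], [-2.54, 2.54]. Speed limits (rad/s): [2.39, 2.39, 3.01, 3.14, 3.14, 3.14].

INTERFACE

Orientations are given as a 3x3 rotation matrix whose columns are the frame's x, y, z axes.
In Python, from plant import manip gives the robot as it stands.
- The arm moves only by the tool arm_command, never from a script. Its arguments are lists of equal length, an entry for each row: "travel": the shift along the tool's x, y, z in cm, a list of three; "twist": the turn about the tool's z in degrees. In form: {"travel": [[x, y, z], ...], "twist": [twist, ...]}. A call has exactly 8 rows; each row shifts and turns the commanded pose from where the row before left it, along the tool's axes as they then stand; what a row does not reach is not made up. A row lasts 1/8 s, in which the tool goes at most 62.5 mm and 10.7 degrees, less where a joint would pass 70% of its speed; a pose out of reach is approached as far as the arm can. A call is refused whole if a number of a shift passes 6.25 or a number of a turn 10.7, either way. A call with a gripper value outside its range is refused whole. "fingers" is the finger opening in cm, from 0 to 8.54, set as the call begins (left out, the last holds). The fingers move at their own pace and stop on an object; the grip force is fixed at half the most. Time passes only in rows, so rows that do not move let the fingers close, or fill a call up. It gives the time, the measured TCP pose, the force, the opening and the grip force at its end, in the units of the state.
- manip.get_state(): the state, without advancing time (a new reading comes with each control period).
- manip.grab_frame(name): name is "side" or "top"; returns the picture (400x640x3 uint8, blue, green, red); there is no depth.
- manip.get_calibration(name): a dict with "mtx" (3x3 intrinsics, pixels), "D" ([k1, k2, p1, p2, k3] as OpenCV has them; the pictures are not rectified), "R" (3x3) and "t" (3): a world point X has camera coordinates R X + t. Camera axes: x right, y down, z forward; pixel columns grow to the right and rows downward; lengths in m; the calibration is good to about 2 mm. A picture is of the moment at which its call begins. get_calibration takes no time and is no camera call.
- manip.finish_job(): hands the job in; it is judged then, once.
The state is a dict: "time_s": time; "q": joint angles; "qvel": joint speeds; "effort": joint torques, N m; "tcp_pos": TCP position; "eef_rot": TCP orientation; "ft_force": force on the tool from outside, world axes, zero at the start; "wrist_torque": the same for the moment, N m; "width": opening from 0.0 (shut) to 1.0 (fully open); "grip_force": force on a finger pad.
Only numpy, scipy, OpenCV 4.12 (cv2) and the standard library are available. Lean on these libraries where they do the work, as an engineer would, in place of code of your own. Each camera call takes 0.05 s, during which the arm holds its last target. There are 200 camera calls.

TASK

Pick up the hand-held UV curing lamp by the handle on its top, carry it over the things on the bench, and hold it still about 20 mm above the coated panel that is clamped in the jig: level, centred over the panel, between the two clamps, and lined up with the panel's length. The coating is wet, so nothing may touch the panel at any time, and the other things on the bench must be left where they are. The job finishes with the lamp held there: do not put it down or let go.

Things in the scene. Friction and masses are not known exactly. Their poses are not given: they have to be found in the camera images.
- lamp_grip (a point): Centre of the UV lamp's top handle, 84 mm above the lamp's underside, over its centre of mass. The handle is a black rubber bar 105 (along x) x 22 (y) x 20 mm high on two posts with 72 mm clear between them, 28 mm clear above the housing; grip it here from above, across y. Axes: x along the lamp, z up. Either way round is the same for the job.
- lamp: The hand-held UV curing lamp standing on the bench: grey box 170 long (x) x 58 wide (y) x 42 mm high, a block to 60 mm high on top at each end, 94 mm high over the handle, 0.35 to 0.6 kg. Origin at the centre of its underside, z up.
- lamp_window (a point): Centre of the lamp's underside (the light window), 84 mm straight below lamp_grip, same axes.
- panel: The wet-coated test panel, 240 x 110 x 6 mm, white film on grey board, fixed in the jig; origin at the centre of its underside, x along its length.
- panel_top (a point): Centre of the panel's upper face, 18 mm above the bench; x along the panel's length, z up.
- jig: Dark steel plate 360 (x) x 150 x 12 mm fixed on the bench, origin at the centre of its underside. The panel lies in its middle; at each short end stands a toggle clamp with an upright red handle, 120 mm above the bench. The clamp pads leave 206 mm of the panel's length clear; the clamp arms lie 45 to 55 mm above the bench. The like panel lying loose is not the target.
- rack: Steel drying rack with five upright square panels, 200 x 100 mm, 108 mm high, between the jig and the lamp; origin at the centre of its underside. Leave alone.
- tin: Closed sample tin, 68 mm across, 75 mm high; origin at the centre of its underside. Leave alone.
- brush: Scrub brush, wooden block with bristles, 90 x 38 x 36 mm, beyond the far end of the jig; origin at the centre of its underside. Leave alone.
- applicator: Steel film applicator, an open frame 80 x 56 x 28 mm, beyond the lamp; origin at the centre of its underside. Leave alone.
- spare_panel: Loose panel lying flat on the bench, 240 x 110 x 6 mm, like the clamped one; origin at the centre of its underside. Leave alone.
- wash_bottle: White wash bottle with a bent spout, 64 mm across, about 200 mm high; origin at the centre of its underside. Leave alone.
- beaker: Glass beaker, 72 mm across, 90 mm high; origin at the centre of its underside. Leave alone.

How it is judged:
On the way:
1. the lamp is held up by the gripper, its underside more than 30 mm above the bench (height (world z) of lamp_window above 0.03 m and contact force between lamp and the fingers above 1 N), for 0.2 s.
At the end, for the whole second after the job is handed in: The fingers alone hold the lamp still, its underside 10 to 32 mm above the clamped panel, centred within 15 mm along and across it, lined up within 0.12 rad, level within 0.1 rad, touching neither panel nor clamps (z of lamp_window in the frame of panel_top between 0.01 and 0.032 m and x of lamp_window in the frame of panel_top between -0.015 and 0.015 m and y of lamp_window in the frame of panel_top between -0.015 and 0.015 m and angle between the x axis of lamp_window and the x axis of panel_top, either way round below 0.12 rad and angle between lamp_window's own z axis and vertical below 0.1 rad and linear speed of lamp below 0.02 m/s and contact force between lamp and the fingers above 1 N and contact force between lamp and jig below 0.2 N); the arm keeps its last pose, push and grip.
It fails at once if something touches the wet panel (contact force between panel and anything else above 0.5 N).
It fails at once if another thing on the bench is moved by more than 20 mm (distance of any of rack, tin, brush, applicator, spare_panel, wash_bottle, beaker from where it was at the start of the episode above 0.02 m).
It also fails if it takes over 40 s, if anything falls off the work surface, if the arm or the gripper's body presses on something with over 40 N, if the wrist force passes 120 N, or if a joint passes its speed limit or range.

## Working session

There is one attempt and no reset: what is moved stays moved. The work goes in short steps, Python scripts to look and compute and a tool call to move; the robot and the scene stay as the last step left them, time stands still between calls to the robot, and variables do not carry over. Pictures are saved under pics/ and viewed, at most 10 in all, crops included, and the job is handed in when it is done.

Besides the shell and the picture viewer there is one more tool, called after "Request:" by a JSON object that holds its "name" and its "arguments", one argument or row to a line. arm_command: Moves the arm, as the interface text tells. Its arguments: {"type":"object","properties":{"travel":{"type":"array"},"twist":{"type":"array"},"fingers":{"type":"number"}},"required":["travel","twist"]}

```bash
mkdir -p pics
python3 - <<'E'
from plant import manip
import cv2,numpy as np
for n in("top","side"):
    cv2.imwrite(f"pics/{n}0.png",manip.grab_frame(n))
    c=manip.get_calibration(n);print(n,np.round(c["mtx"],1).tolist(),c["D"],np.round(-c["R"].T@c["t"],3),np.round(c["R"],2).tolist())
s=manip.get_state();print(s["time_s"],s["tcp_pos"],np.round(s["eef_rot"],3).tolist(),s["width"],manip.grasp_offset)
E
```

```text
top [[372.4, 0.0, 320.6], [0.0, 372.4, 198.3], [0.0, 0.0, 1.0]] [-0.03005395  0.          0.          0.          0.        ] [0.498 0.033 1.202] [[0.03, -1.0, 0.02], [-0.99, -0.03, -0.11], [0.11, -0.01, -0.99]]
side [[385.6, 0.0, 316.7], [0.0, 385.6, 202.6], [0.0, 0.0, 1.0]] [-0.02718245  0.          0.          0.          0.        ] [ 0.013 -0.811  0.714] [[0.81, -0.59, 0.0], [-0.31, -0.43, -0.85], [0.5, 0.68, -0.53]]
0.1 [0.25222105 0.57130835 0.2306279 ] [[-0.915, 0.404, -0.001], [0.404, 0.915, -0.001], [0.0, -0.001, -1.0]] 0.9940453671653257 0.0187
```

View pics/top0.png

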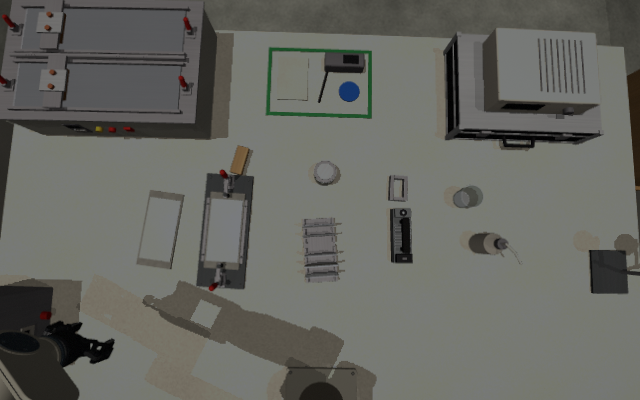

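View pics/side0.png

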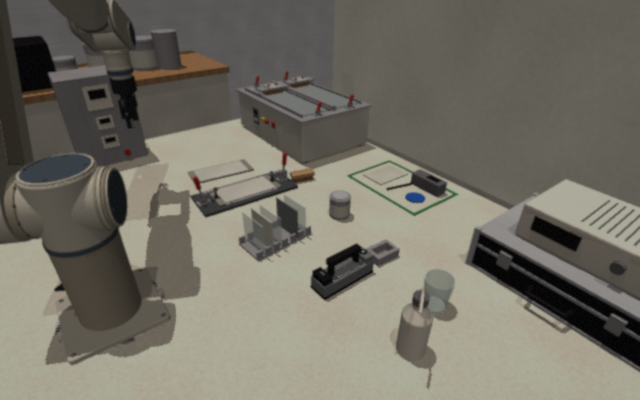

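Top view: the clamped panel is at about (225,231) and the lamp at (401,236), with its handle bar on the column axis. The rack is between them at (321,250). The side view confirms the layout. Next I measure the panel and lamp by mask.

```bash
cat > h.py <<'E'
from plant import manip
import cv2,numpy as np
def ray(n,px):
    c=manip.get_calibration(n);p=cv2.undistortPoints(np.float64(px).reshape(-1,1,2),c["mtx"],c["D"]).reshape(-1,2)
    return -c["R"].T@c["t"],np.c_[p,np.ones(len(p))]@c["R"]
def plane(n,px,z):
    o,d=ray(n,px);return o+d*((z-o[2])/d[:,2])[:,None]
def proj(n,X):
    c=manip.get_calibration(n);return cv2.projectPoints(np.float64(X).reshape(-1,1,3),cv2.Rodrigues(c["R"])[0],c["t"],c["mtx"],c["D"])[0].reshape(-1,2)
def rect(n,mask,x0,y0,z):
    "min-area rectangle, on plane z, of the largest blob in a mask cropped at x0,y0"
    cs=cv2.findContours(mask,cv2.RETR_EXTERNAL,cv2.CHAIN_APPROX_NONE)[0];k=max(cs,key=cv2.contourArea)
    w=plane(n,k.reshape(-1,2)+[x0,y0],z)[:,:2]
    (c,s,a)=cv2.minAreaRect(np.float32(w*1000));
    if s[0]<s[1]: s=s[::-1];a+=90
    return np.round(c,1),np.round(s,1),round((a+90)%180-90,1)
E
python3 - <<'E'
from h import *
im=cv2.imread("pics/top0.png");g=cv2.cvtColor(im,cv2.COLOR_BGR2GRAY)
def crop(x0,x1,y0,y1): return g[y0:y1,x0:x1]
P=crop(190,262,168,295);L=crop(380,425,200,270)
print("jig",rect("top",(P<90).astype(np.uint8),190,168,.012))
print("panel bright",rect("top",(P>150).astype(np.uint8),190,168,.018))
print("panel",rect("top",(P>100).astype(np.uint8),190,168,.018))
print("lamp",rect("top",(L<110).astype(np.uint8),380,200,.042))
print("handle",rect("top",(L<28).astype(np.uint8),380,200,.094))
a=cv2.resize(im[165:298,190:262],None,fx=4.4,fy=4.4,interpolation=2);b=cv2.resize(im[200:270,380:425],None,fx=8.36,fy=8.36,interpolation=2)
cv2.imwrite("pics/c.png",np.hstack([a,cv2.resize(b,(int(b.shape[1]),a.shape[0]))]))
E
```

```text
jig (array([532.1, 315.9]), array([393.6, 154. ]), -2.3)Traceback (most recent call last):
  File "<stdin>", line 6, in <module>
  File "h.py", line 12, in rect
    cs=cv2.findContours(mask,cv2.RETR_EXTERNAL,cv2.CHAIN_APPROX_NONE)[0];k=max(cs,key=cv2.contourArea)
                                                                           ~~~^^^^^^^^^^^^^^^^^^^^^^^^
ValueError: max() iterable argument is empty
```

Run:
```python
from h import *
im=cv2.imread("pics/top0.png");g=cv2.cvtColor(im,cv2.COLOR_BGR2GRAY)
def crop(x0,x1,y0,y1): return g[y0:y1,x0:x1]
P=crop(190,262,168,295);L=crop(380,425,200,270)
print(g[231,195:260:2],g[236,380:425]);
W=crop(206,246,190,272)
for t in(100,125,140):
  print("panel",t,rect("top",(W>t).astype(np.uint8),206,190,.018))
for t in(70,90,110): print("lamp",rect("top",(L<t).astype(np.uint8),380,200,.042))
for t in(20,28,35): print("handle",rect("top",(L<t).astype(np.uint8),380,200,.094))
a=cv2.resize(im[165:298,190:262],None,fx=4.4,fy=4.4,interpolation=2);b=cv2.resize(im[200:270,380:425],None,fx=8.36,fy=8.36,interpolation=2)
cv2.imwrite("pics/c.png",np.hstack([a,cv2.resize(b,(int(b.shape[1]),a.shape[0]))]))
```

```text
[122 121 122  79  73 106  88 122 122 122 122 122 122 122 123 123 123 123
 123 123 123 123 122  72 109  53  53  84 121 122 122 121 122] [121 122 121 122 122 121 122 117 113 116  66  27  29  62  74  79  76  76
  76  76  76  59   5  10  14  12  13  13  15  18  88  74 122 122 122 122
 122 122 121 122 122 122 122 122 121]
panel 100 (array([525. , 319.6]), array([198.4, 102.4]), -2.0)Traceback (most recent call last):
  File "<stdin>", line 8, in <module>
  File "h.py", line 12, in rect
    cs=cv2.findContours(mask,cv2.RETR_EXTERNAL,cv2.CHAIN_APPROX_NONE)[0];k=max(cs,key=cv2.contourArea)
                                                                           ~~~^^^^^^^^^^^^^^^^^^^^^^^^
ValueError: max() iterable argument is empty
```

Run:
```python
from h import *
im=cv2.imread("pics/top0.png");g=cv2.cvtColor(im,cv2.COLOR_BGR2GRAY)
L=g[200:270,380:425];J=g[160:300,188:262]
a=cv2.resize(im[165:298,190:262],None,fx=4.4,fy=4.4,interpolation=2);b=cv2.resize(im[200:270,380:425],None,fx=8.36,fy=8.36,interpolation=2)
cv2.imwrite("pics/c.png",np.hstack([a,cv2.resize(b,(b.shape[1],a.shape[0]))]))
for t in(60,100): print("jig",rect("top",(J<t).astype(np.uint8),188,160,.012))
for t in(70,100): print("lamp",rect("top",(L<t).astype(np.uint8),380,200,.042))
for t in(20,28): print("handle",rect("top",(L<t).astype(np.uint8),380,200,.094))
# jig axis from long sides: left/right edge per row
def edge(rows,cols,left):
    out=[]
    for r in rows:
        c=g[r,cols[0]:cols[1]].astype(float);d=np.diff(c);i=np.argmin(d) if left else np.argmax(d)
        out.append([cols[0]+i+.5,r])
    return np.array(out)
for nm,e,z in(("jigL",edge(range(195,270),(190,212),1),.012),("jigR",edge(range(195,270),(240,262),0),.012)):
    w=plane("top",e,z);l=cv2.fitLine(np.float32(w[:,:2]),cv2.DIST_HUBER,0,.002,.001).ravel();print(nm,np.degrees(np.arctan2(l[1],l[0])),l[2:])
```

```text
jig (array([545.3, 315.8]), array([419.8, 149.7]), -2.2)
jig (array([530. , 327.6]), array([453.6, 177.5]), -2.6)
lamp (array([ 522.3, -235.1]), array([166.,  66.]), 2.7)
lamp (array([ 522.5, -236.1]), array([170.9,  68.5]), 1.3)
handle (array([ 509.4, -229.4]), array([128. ,  44.7]), 0.3)
handle (array([ 509.4, -230.9]), array([128. ,  47.7]), 0.3)
jigL -2.1595395 [0.5152771 0.3933316]
jigR -2.2043142 [0.5260169  0.24094519]
```

View pics/c.png

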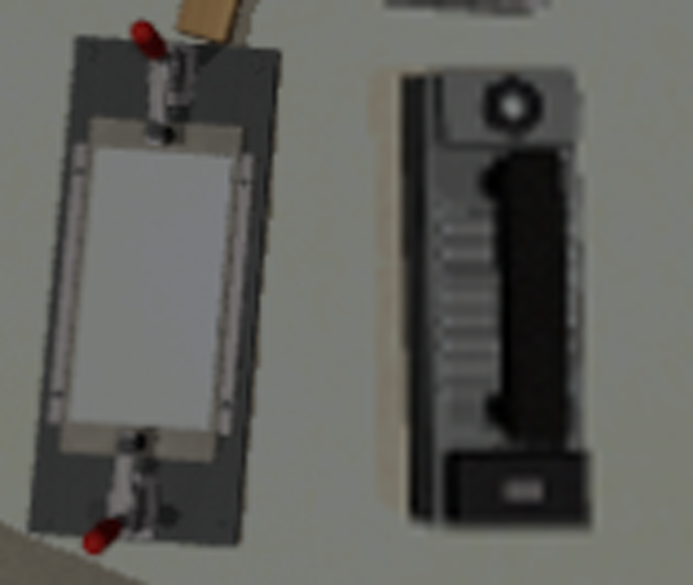

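The crop shows the jig corners at crop (75,38), (280,50), (238,545), (30,530), with the panel between the clamps. The handle's top face spans about x 505–567, y 150–440. I'll turn these into positions.

Run:
```python
from h import *
f=lambda p:(np.array(p)+.5)/4.4-.5+[190,165]
h=lambda p:(np.array(p)-[317,0]+.5)/8.36-.5+[380,200]
def q(nm,px,z):
    w=plane("top",px,z)[:,:2];a=(w[0]+w[1]-w[2]-w[3])/2;print(nm,np.round(w.mean(0),4),"len",np.linalg.norm(a).round(4),"ang",np.degrees(np.arctan2(a[1],a[0])).round(2))
q("jig",f([(75,38),(280,50),(238,545),(30,530)]),.012)
q("panel",f([(92,118),(243,127),(215,460),(60,450)]),.018)
q("handle",h([(507,150),(563,150),(570,440),(508,440)]),.094)
q("lampbase",h([(405,72),(578,68),(590,525),(410,522)]),.03)
# rack extents
im=cv2.imread("pics/top0.png")
print("rack",plane("top",[(303,217),(342,285)],.1),"cupsetc",plane("top",[(389,177),(408,200)],.02))
print("tin",plane("top",[(325,172)],.075))
```

```text
jig [0.5256 0.3172] len 0.3564 ang -1.97
panel [0.5253 0.3181] len 0.2389 ang -2.08
handle [ 0.5233 -0.2396] len 0.1029 ang 0.88
lampbase [ 0.5241 -0.2398] len 0.1702 ang 1.25
rack [[ 0.56764956  0.06798536  0.1       ]
 [ 0.37275425 -0.05152365  0.1       ]] cupsetc [[ 0.70944156 -0.20289057  0.02      ]
 [ 0.63639858 -0.26461591  0.02      ]]
tin [[0.70935836 0.00561139 0.075     ]]
```

Request:
{"name": "arm_command", "arguments": {
  "travel": [
    [0,0,0],
    [0,0,0],
    [0,0,0],
    [-1.6,-5.1,0],
    [-1.6,-5.1,0],
    [-1.6,-5.1,0],
    [-1.6,-5.1,0],
    [-1.6,-5.1,0]
  ],
  "twist": [-8.3,-8.3,-8.3,0,0,0,0,0],
  "fingers": 8.54
}}

```text
time_s: 1.1
tcp_pos: [0.3373, 0.3166, 0.2312]
eef_rot: [[-1.0, -0.019, -0.0], [-0.019, 1.0, -0.0], [0.0, -0.0, -1.0]]
ft_force: [0.5, -0.2, 0.2]
width: 0.998
grip_force: 0.0
```

Request:
{"name": "arm_command", "arguments": {
  "travel": [
    [-1.6,-5.1,0],
    [-1.6,-5.1,0],
    [-1.6,-5.1,0],
    [-1.6,-5.1,0],
    [-1.6,-5.1,0],
    [-1.6,-5.1,0],
    [-1.6,-5.1,0],
    [-1.6,-5.1,0]
  ],
  "twist": [0,0,0,0,0,0,0,0]
}}

```text
time_s: 2.1
tcp_pos: [0.473, -0.089, 0.2312]
eef_rot: [[-1.0, -0.018, -0.0], [-0.018, 1.0, 0.0], [0.0, 0.0, -1.0]]
ft_force: [-0.3, 0.6, 0.4]
width: 0.999
grip_force: 0.0
```

Request:
{"name": "arm_command", "arguments": {
  "travel": [
    [-1.6,-5.1,0],
    [-1.6,-5.1,0],
    [-1.6,-5.1,0],
    [0,0,0],
    [0,0,0],
    [0,0,0],
    [0,0,0],
    [0,0,0]
  ],
  "twist": [0,0,0,0,0,0,0,0]
}}

```text
time_s: 3.1
tcp_pos: [0.5237, -0.2387, 0.2315]
eef_rot: [[-1.0, -0.02, 0.0], [-0.02, 1.0, -0.0], [-0.0, -0.0, -1.0]]
ft_force: [0.3, -0.0, -1.0]
width: 1.001
grip_force: 0.0
```

Request:
{"name": "arm_command", "arguments": {
  "travel": [
    [0,0,2],
    [0,0,2.5],
    [0,0,2.5],
    [0,0,2.5],
    [0,0,1],
    [0,0,0],
    [0,0,0],
    [0,0,0]
  ],
  "twist": [0,0,0,0,0,0,0,0]
}}

```text
time_s: 4.1
tcp_pos: [0.5243, -0.2396, 0.1273]
eef_rot: [[-1.0, -0.019, 0.002], [-0.019, 1.0, -0.001], [-0.002, -0.001, -1.0]]
ft_force: [-1.0, 0.7, -0.4]
width: 1.004
grip_force: 0.0
```

Run:
```python
from h import *
im=manip.grab_frame("side");s=manip.get_state();T=s["tcp_pos"];print(T)
# predicted handle ends (bar centre line) and tcp
c,a=np.array([.5235,-.2395]),np.radians(1.1);u=np.array([np.cos(a),np.sin(a)])*.0525
P=[[*(c+u),.094],[*(c-u),.094],[*T[:2],.094],list(T)]
px=proj("side",P);print(px.round(1))
x,y=260,190;o=cv2.resize(im[y:y+110,x:x+150],None,fx=5,fy=5,interpolation=2)
for p in px: cv2.circle(o,tuple(int(v) for v in (p-[x,y])*5+2),3,(0,255,0),-1)
cv2.imwrite("pics/s1.png",o)
```

```text
[ 0.52419208 -0.23955198  0.12720385]
[[359.8 243.3]
 [328.3 259.2]
 [344.7 250.9]
 [345.3 240.5]]
```

View pics/s1.png

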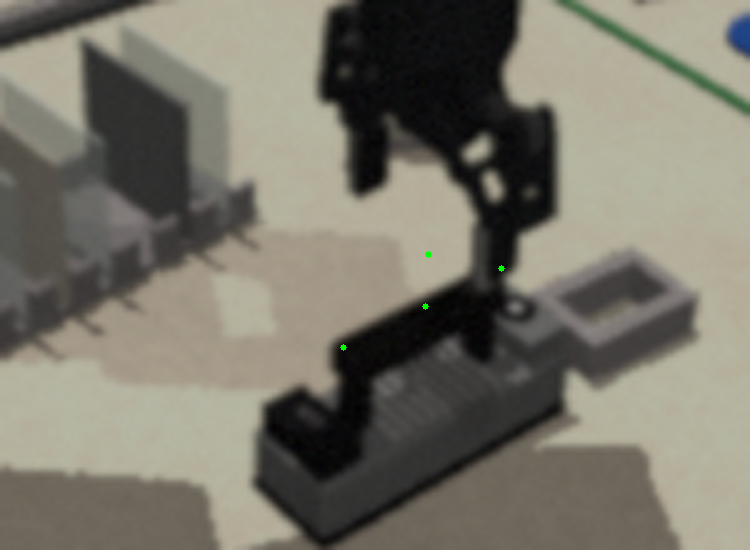

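The predicted handle points (343,347)–(501,268) lie on the bar, and the fingers straddle it. I'll descend and grip.

Request:
{"name": "arm_command", "arguments": {
  "travel": [
    [0,0,1],
    [0,0,1.2],
    [0,0,1.2],
    [0,0,1.2],
    [0,0,1.2],
    [0,0,0.6],
    [0,0,0],
    [0,0,0]
  ],
  "twist": [0,0,0,0,0,0,0,0]
}}

```text
time_s: 5.15
tcp_pos: [0.524, -0.2394, 0.0626]
eef_rot: [[-1.0, -0.019, 0.001], [-0.019, 1.0, -0.0], [-0.001, -0.0, -1.0]]
ft_force: [-0.8, -0.2, 1.0]
width: 1.0
grip_force: 0.0
```

Request:
{"name": "arm_command", "arguments": {
  "travel": [
    [0,0,0],
    [0,0,0],
    [0,0,0],
    [0,0,0],
    [0,0,0],
    [0,0,0],
    [0,0,0],
    [0,0,0]
  ],
  "twist": [0,0,0,0,0,0,0,0],
  "fingers": 0
}}

```text
time_s: 6.15
tcp_pos: [0.5239, -0.2395, 0.0625]
eef_rot: [[-1.0, -0.019, 0.0], [-0.019, 1.0, -0.0], [-0.0, -0.0, -1.0]]
ft_force: [-0.1, -2.9, 3.1]
width: 0.249
grip_force: 60.8
```

Request:
{"name": "arm_command", "arguments": {
  "travel": [
    [0,0,-0.8],
    [0,0,-1.6],
    [0,0,-2.6],
    [0,0,-3],
    [0,0,-3],
    [0,0,-3],
    [0,0,-2.5],
    [0,0,-1.5]
  ],
  "twist": [0,0,0,0,0,0,0,0]
}}

```text
time_s: 7.15
tcp_pos: [0.5238, -0.2392, 0.2442]
eef_rot: [[-1.0, -0.019, 0.001], [-0.019, 1.0, -0.001], [-0.001, -0.001, -1.0]]
ft_force: [0.5, -0.7, -4.7]
width: 0.245
grip_force: 59.9
```

Request:
{"name": "arm_command", "arguments": {
  "travel": [
    [0,1,0],
    [0,2,0],
    [0,3,0],
    [0,4,0],
    [0,4,0],
    [0,4,0],
    [0,4,0],
    [0,4,0]
  ],
  "twist": [0,0,0,0,0,0,0,0]
}}

```text
time_s: 8.15
tcp_pos: [0.5172, 0.0231, 0.241]
eef_rot: [[-1.0, -0.019, -0.003], [-0.019, 1.0, 0.0], [0.003, 0.0, -1.0]]
ft_force: [0.1, -0.1, -4.3]
width: 0.251
grip_force: 59.8
```

Request:
{"name": "arm_command", "arguments": {
  "travel": [
    [-0.2,5,0],
    [-0.2,5,0],
    [-0.2,5,0],
    [-0.2,5,0],
    [-0.2,4.5,0],
    [-0.2,3,0],
    [0,1.5,0],
    [0,0.7,0]
  ],
  "twist": [0,0,0,0,0,0,0,0]
}}

```text
time_s: 9.15
tcp_pos: [0.524, 0.3184, 0.2413]
eef_rot: [[-1.0, -0.02, -0.002], [-0.02, 1.0, -0.001], [0.002, -0.001, -1.0]]
ft_force: [0.5, -0.6, -4.8]
width: 0.251
grip_force: 59.9
```

Request:
{"name": "arm_command", "arguments": {
  "travel": [
    [0,0,0],
    [0,0,0],
    [0,0,0.8],
    [0,0,1],
    [0,0,1],
    [0,0,0.8],
    [0,0,0.4],
    [0,0,0]
  ],
  "twist": [1.6,1.5,0,0,0,0,0,0]
}}

```text
time_s: 10.15
tcp_pos: [0.5251, 0.3178, 0.2019]
eef_rot: [[-0.999, 0.035, -0.001], [0.035, 0.999, -0.0], [0.001, -0.0, -1.0]]
ft_force: [1.5, -1.2, -5.2]
width: 0.246
grip_force: 60.0
```

Run:
```python
from h import *
s=manip.get_state();print(s["tcp_pos"],np.round(s["eef_rot"],3).tolist(),s["ft_force"])
im=manip.grab_frame("top");im2=manip.grab_frame("side");cv2.imwrite("pics/t2.png",im);cv2.imwrite("pics/s2f.png",im2)
a=cv2.resize(im[165:298,180:270],None,fx=4,fy=4,interpolation=2)
b=cv2.resize(im2[110:220,180:310],None,fx=3.3,fy=3.3,interpolation=2)
H=max(a.shape[0],b.shape[0]);pad=lambda q:cv2.copyMakeBorder(q,0,H-q.shape[0],0,0,0)
cv2.imwrite("pics/c2.png",np.hstack([pad(a),pad(b)]))
```

```text
[0.52511528 0.31778936 0.20194651] [[-0.999, 0.035, -0.001], [0.035, 0.999, -0.0], [0.001, -0.0, -1.0]] [ 1.47044794 -1.17782004 -5.18410251]
```

View pics/c2.png

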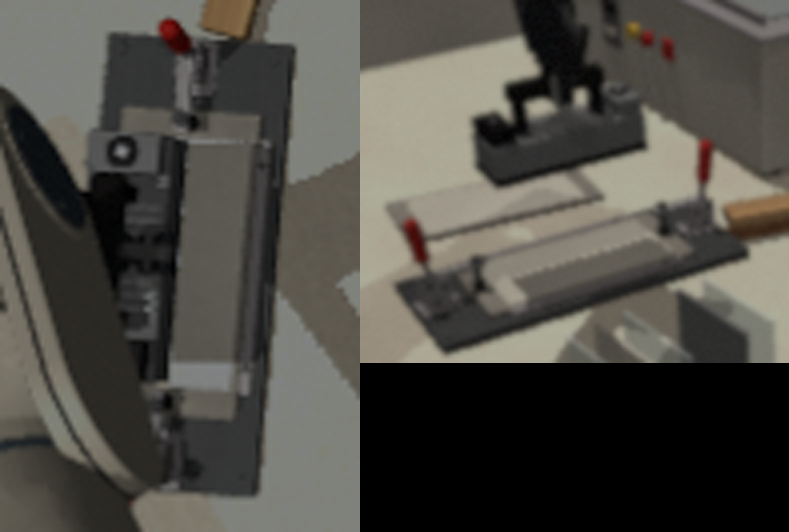

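Lamp is level over the panel. In the side crop, its near bottom corners are at about (500,185) and (645,147), and the jig's near corners at (447,352) and (747,257). I'll compare these with predictions.

Run:
```python
from h import *
f=lambda p:(np.array(p)-[360,0])/3.3+[180,110]
def box(c,deg,l,w,z):
    a=np.radians(deg);R=np.array([[np.cos(a),-np.sin(a)],[np.sin(a),np.cos(a)]])
    return [[*(np.array(c)+R@[sx*l/2,-w/2]),z] for sx in(-1,1)]
print("lamp meas",plane("side",f([(500,185),(645,147)]),.1395).round(4)[:,:2].tolist(),"pred",np.round(box([.5251,.3178],-2,.170,.058,0),4).tolist())
print("jig meas",plane("side",f([(447,347),(747,250)]),.012).round(4)[:,:2].tolist(),"pred",np.round(box([.5254,.3178],-2,.36,.15,0),4).tolist())
print(proj("side",box([.5251,.3178],-2,.170,.058,.1395)),f([(500,185),(645,147)]))
```

```text
lamp meas [[0.4416, 0.2965], [0.6049, 0.2897]] pred [[0.4391, 0.2918, 0.0], [0.609, 0.2859, 0.0]]
jig meas [[0.3431, 0.242], [0.6923, 0.2303]] pred [[0.3429, 0.2491, 0.0], [0.7027, 0.2366, 0.0]]
[[222.32714382 166.77879366]
 [267.94898831 154.63073867]] [[222.42424242 166.06060606]
 [266.36363636 154.54545455]]
```

Request:
{"name": "arm_command", "arguments": {
  "travel": [
    [0,0,0.7],
    [0,0,1.3],
    [0,0,1.5],
    [0,0,1.5],
    [0,0,1.5],
    [0,0,1],
    [0,0,0.5],
    [0,0,0]
  ],
  "twist": [0,0,0,0,0,0,0,0]
}}

```text
time_s: 11.25
tcp_pos: [0.5252, 0.3178, 0.1221]
eef_rot: [[-0.999, 0.035, -0.0], [0.035, 0.999, -0.0], [0.0, -0.0, -1.0]]
ft_force: [0.2, 0.4, -4.4]
width: 0.249
grip_force: 59.9
```

Run:
```python
from h import *
s=manip.get_state();print(s["tcp_pos"],np.round(s["eef_rot"],3).tolist())
im=manip.grab_frame("top");im2=manip.grab_frame("side");cv2.imwrite("pics/t3.png",im);cv2.imwrite("pics/s3f.png",im2)
a=cv2.resize(im[165:298,186:262],None,fx=4,fy=4,interpolation=2)
b=cv2.resize(im2[135:220,185:305],None,fx=4,fy=4,interpolation=2)
H=max(a.shape[0],b.shape[0]);pad=lambda q:cv2.copyMakeBorder(q,0,H-q.shape[0],0,0,0)
cv2.imwrite("pics/c3.png",np.hstack([pad(a),pad(b)]))
```

```text
[0.5252259  0.31779715 0.12208801] [[-0.999, 0.035, -0.0], [0.035, 0.999, -0.0], [0.0, -0.0, -1.0]]
```

View pics/c3.png

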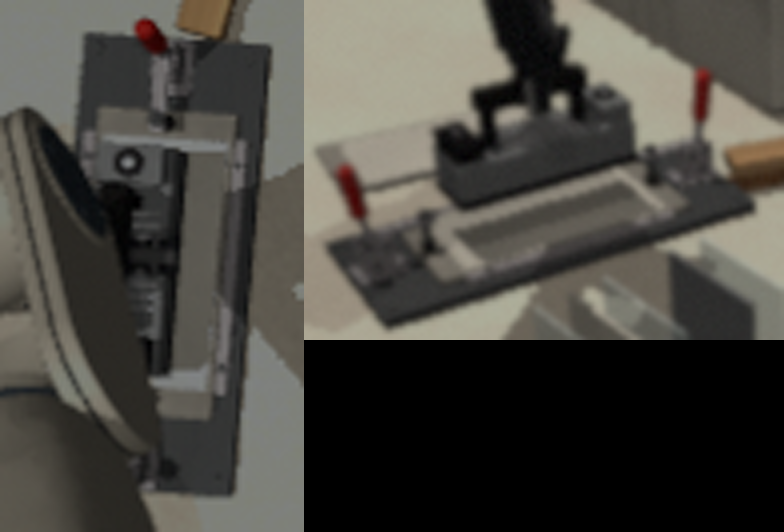

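In the top crop, the lamp's right lower edge runs (184,150)–(172,375), and the panel's right edge runs (238,118)–(210,418). In the side crop, the lamp's lower near edge runs (457,207)–(634,155).

Run:
```python
from h import *
f=lambda p:(np.array(p)+.5)/4-.5+[186,165]
s=lambda p:(np.array(p)-[304,0]+.5)/4-.5+[185,135]
a=np.radians(-2);R=np.array([[np.cos(a),-np.sin(a)],[np.sin(a),np.cos(a)]])
loc=lambda w:((w[:,:2]-[.5254,.3180])@R*1000).round(1).tolist()
print("lamp R edge (exp y -29)",loc(plane("top",f([(184,150),(172,375)]),.06)))
print("panel R edge (exp y -55)",loc(plane("top",f([(238,118),(210,418)]),.018)))
print("jig R edge (exp -75, x+-180)",loc(plane("top",f([(270,47),(234,494)]),.012)))
print("jig L top (exp 75,180)",loc(plane("top",f([(85,33)]),.012)))
print("lamp block far edge z.12 (exp x 85)",loc(plane("top",f([(130,140)]),.12)))
print("side lamp (exp +-85,-29)",loc(plane("side",s([(457,207),(634,155)]),.0595)))
print("side jig near top corners (exp +-180,-75)",loc(plane("side",s([(390,324),(755,207)]),.012)))
```

```text
lamp R edge (exp y -29) [[85.4, -25.0], [-85.7, -30.8]]
panel R edge (exp y -55) [[117.5, -56.2], [-119.6, -53.9]]
jig R edge (exp -75, x+-180) [[177.4, -75.9], [-177.4, -76.3]]
jig L top (exp 75,180) [[179.4, 74.3]]
lamp block far edge z.12 (exp x 85) [[84.8, 1.3]]
side lamp (exp +-85,-29) [[-88.1, -15.4], [83.5, -14.8]]
side jig near top corners (exp +-180,-75) [[-181.2, -84.5], [167.8, -85.9]]
```

Request:
{"name": "arm_command", "arguments": {
  "travel": [
    [0,0,0.2],
    [0,0,0.4],
    [0,0,0.5],
    [0,0,0.5],
    [0,0,0.3],
    [0,0,0.1],
    [0,0,0],
    [0,0,0]
  ],
  "twist": [0,0,0,0,0,0,0,0]
}}

```text
time_s: 12.35
tcp_pos: [0.5254, 0.3179, 0.1025]
eef_rot: [[-0.999, 0.035, 0.0], [0.035, 0.999, 0.0], [-0.0, 0.0, -1.0]]
ft_force: [0.1, 0.4, -4.8]
width: 0.247
grip_force: 59.9
```

Run:
```python
from h import *
s=manip.get_state();print(s["time_s"],s["tcp_pos"],np.round(s["eef_rot"],3).tolist(),s["ft_force"])
im2=manip.grab_frame("side")
x,y=200,145;o=cv2.resize(im2[y:y+65,x:x+95],None,fx=8,fy=8,interpolation=2)
a=np.radians(-2);R=np.array([[np.cos(a),-np.sin(a)],[np.sin(a),np.cos(a)]])
dot=lambda P,col:[cv2.circle(o,tuple(int(v) for v in (p-[x,y]+.5)*8),3,col,-1) for p in proj("side",P)]
dot([[*(np.array([.5252,.3178])+R@[u,v]),.040] for u,v in((-.085,-.029),(0,-.029),(.085,-.029),(-.085,.029))],(0,255,0))
dot([[*(np.array([.5254,.3180])+R@[u,v]),.018] for u,v in((-.12,-.055),(0,-.055),(.12,-.055))],(0,0,255))
cv2.imwrite("pics/s4.png",o)
```

```text
12.35 [0.52536445 0.31791252 0.10248878] [[-0.999, 0.035, 0.0], [0.035, 0.999, 0.0], [-0.0, 0.0, -1.0]] [ 0.08438088  0.36716063 -4.80354038]
```

View pics/s4.png

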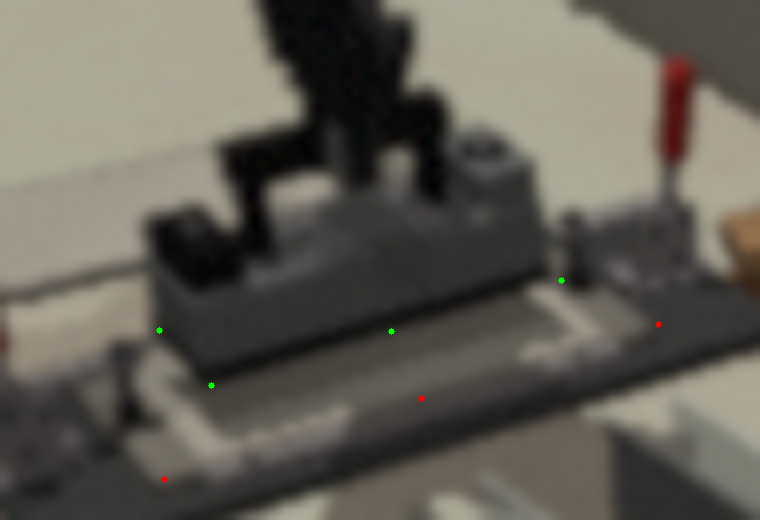

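The lamp edges sit about 1 px (2.5 mm) above prediction and the panel about 0.7 px below, so the lamp is roughly centred and the gap is 22–26 mm. I'll trim down 3 mm and across 1 mm, then hand in.

Request:
{"name": "arm_command", "arguments": {
  "travel": [
    [0,-0.1,0.1],
    [0,0,0.1],
    [0,0,0.1],
    [0,0,0],
    [0,0,0],
    [0,0,0],
    [0,0,0],
    [0,0,0]
  ],
  "twist": [0,0,0,0,0,0,0,0]
}}

```text
time_s: 13.4
tcp_pos: [0.5252, 0.3168, 0.0993]
eef_rot: [[-0.999, 0.035, 0.0], [0.035, 0.999, -0.0], [-0.0, -0.0, -1.0]]
ft_force: [0.1, 0.1, -4.9]
width: 0.251
grip_force: 59.9
```

Run:
```python
from plant import manip
s=manip.get_state();print(s["tcp_pos"],s["grip_force"],s["time_s"]);print(manip.finish_job())
```

```text
[0.52520401 0.31683728 0.09932729] 59.90112841129303 13.4
the job is handed in; nothing more can be done
None
```

I handed the job in at 13.4 s with the lamp held level and still in the gripper, centred over the clamped panel and about 19–24 mm above it by my measurements; the hand-in gave no verdict.

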